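Turn the honey to the front of the lazy Susan

TASK

Push the rim posts of the lazy Susan on the worktop round with the fingertips until the honey jar (clear jar, red lid) stands squarely at the front, in line with the red pointer, and leave it at rest there. Push gently, pinch nothing, and do not touch anything that stands on the turntable; everything on it stays standing on it, and the mug and the sugar jar beside it stay where they are.

Things in the scene. Friction and masses are not known exactly. Their poses are not given: they have to be found in the camera images.
- stand: fixed dark round foot of the lazy Susan, 190 mm across, 15 mm high, under the turntable; origin on the turning axis, on the worktop; z up; its -x axis is the front: a flat red pointer, 6 mm thick, runs along -x on the worktop and sticks out from under the turntable to 188 mm from the axis. The stand does not turn
- turntable: round wooden tray, 260 mm across, turns about the stand's vertical axis, at least a full turn either way. Friction 0.12 N m (about 1 N at the posts): it stops soon after it is let go. Origin on the axis at the tray's underside, 16 mm above the worktop; the top surface is 12 mm above the origin, a thin metal lip at the edge 6 mm higher. Six finger posts stand round its edge
- post (a point): top centre of one of the six upright round wooden finger posts, 18 mm in diameter, 84 mm above the worktop, on small ears outside the lip (ears reach to 164 mm from the axis, 17 to 27 mm above the worktop). Posts stand 150 mm from the axis at 30, 90, 150, 210, 270, 330 degrees, counterclockwise from above, from the turntable's x axis; this one is at 30 degrees
- honey_jar: clear jar with red screw lid and yellow-brown label, 61 mm across, 85 mm high, loose on the turntable about 70 mm from the axis; origin at the centre of its underside
- tea_tin: teal and white tin, 58 mm across, 72 mm high, loose on the turntable about 70 mm from the axis; origin at the centre of its underside
- espresso_cup: white espresso cup with yellow and red stripes, 60 x 83 mm with the handle, 49 mm high, loose on the turntable about 70 mm from the axis; origin at the middle of its underside, handle to -y
- coffee_pod: white coffee pod with dark top, 52 mm across, 46 mm high, loose on the turntable about 70 mm from the axis; origin at the centre of its underside
- mug: cream mug, 78 x 116 mm with the handle, 101 mm high, standing on the worktop to the left; origin at the middle of its underside
- sugar_jar: white crock with bamboo lid, 80 mm across, 126 mm high, on the worktop to the right; origin at the centre of its underside
There are look-alikes about, which are no part of the job. Leave any blue or pink look-alike of the coffee_pod alone.

How it is judged:
At the end, for the whole second after the job is handed in: The honey jar stands at the front of the turntable, its centre within 12 mm either side of the red pointer's line (about 10 degrees), the turntable at rest, all four things upright on it within 95 mm of its axis, and the mug and sugar jar within 20 mm of where they stood (x of honey_jar in the frame of stand below -0.05 m and y of honey_jar in the frame of stand between -0.012 and 0.012 m and angular speed of turntable below 0.05 rad/s and angle between each of honey_jar, tea_tin, espresso_cup, coffee_pod's own z axis and vertical below 0.15 rad and horizontal distance between each of honey_jar, tea_tin, espresso_cup, coffee_pod and turntable below 0.095 m and height (world z) of honey_jar between 0.02 and 0.04 m and height (world z) of tea_tin between 0.02 and 0.04 m and height (world z) of espresso_cup between 0.02 and 0.04 m and height (world z) of coffee_pod between 0.02 and 0.04 m and distance of each of mug, sugar_jar from where it was at the start of the episode below 0.02 m and linear speed of honey_jar below 0.02 m/s); the robot touches nothing.
It fails at once if the robot touches something standing on the turntable (contact force between any of the fingers, the arm and honey_jar above 0.5 N or contact force between any of the fingers, the arm and tea_tin above 0.5 N or contact force between any of the fingers, the arm and espresso_cup above 0.5 N or contact force between any of the fingers, the arm and coffee_pod above 0.5 N).
It fails at once if something standing on the turntable is lifted or tips over (height (world z) of any of honey_jar, tea_tin, espresso_cup, coffee_pod above 0.055 m or angle between any of honey_jar, tea_tin, espresso_cup, coffee_pod's own z axis and vertical above 0.4 rad).
It fails at once if the turntable is pinched or shoved hard (over 25 N) (contact force between any of the fingers, the arm and turntable above 25 N).
It fails at once if the mug or the sugar jar is disturbed (distance of any of mug, sugar_jar from where it was at the start of the episode above 0.02 m or angle between any of mug, sugar_jar's own z axis and vertical above 0.2 rad).
It also fails if it takes over 51 s, if anything falls off the work surface, if the arm or the gripper's body presses on something with over 40 N, if the wrist force passes 120 N, or if a joint passes its speed limit or range.

ROBOT

A 6-joint arm with a two-finger parallel gripper is mounted at the origin on a cart in front of the work surface, level with it; the furniture and walls round the work are solid. World frame = base frame: x ahead of the robot, y to its left, z up, the work surface at z = 0. Lengths are in m, angles in rad, forces in N, time in s.
With the tool pointing down it reaches from about 0.4 to 0.925 m from the base axis. Payload 12.5 kg.
Tool frame: the origin (TCP) lies midway between the tips of the shut fingers; the grasp point (between the pads) lies 19 mm behind it; z points along the fingers, y is the line along which they close (so a half turn about z gives the same grasp; the last joint's range is limited). The gripper opens to 95 mm and grips with 3 to 60 N. Pads are 20 mm wide; open, the fingers measure 119 mm over their backs; the gripper's body (75 mm by 180 mm) begins 59 mm behind the grasp point.
Start: joints at [-1.266, 0.491, 1.559, -0, 1.092, -0.106], TCP at [0.25, -0.573, 0.215] pointing down, gripper open.
Joint ranges: [-3.1, 3.1], [-0.84, 2.19], [0.05, 2.79], [-1.13, 4.28], [0.06, 2.93], [-2.69, 2.69]. Speed limits (rad/s): [2.22, 2.22, 2.79, 3.14, 3.14, 3.14].

INTERFACE

Orientations are given as [roll, pitch, yaw] about the fixed x, y, z axes, in that order (R = Rz(yaw) Ry(pitch) Rx(roll)).
In Python, from rig import robot gives the robot as it stands.
- The arm moves only by the tool move_arm, never from a script. Its argument "commands" is a list of rows, each an object with "jaw": the finger opening in m, from 0 to 0.0951; "xyz": the shift along the tool's x, y, z in m, a list of three; "yaw": the turn about the tool's z in degrees. A call has 1 to 5 rows; each row is the pose to reach, as a shift and turn from the pose commanded when the call began, along the tool's axes at that moment; what a row does not reach only later rows make up. A row lasts 1/10 s, in which the tool goes at most 50 mm and 8.59 degrees, less where a joint would pass 70% of its speed; a pose out of reach is approached as far as the arm can. A call with a gripper value outside its range is refused whole. The fingers move at their own pace and stop on an object; "squeeze" is the grip in N (left out, the last holds). Time passes only in rows, so rows that repeat a pose let the fingers close. It gives the time, the measured TCP pose, the force, the opening and the grip force at its end, in the units of the state.
- robot.read_state(): the state, without advancing time (a new reading comes with each control period).
- robot.snapshot(name): name is "scene" or "top" or "wrist"; returns the picture (480x640x3 uint8, red, green, blue); there is no depth.
- robot.camera_params(name): a dict with "vertical_fov" (degrees; the focal length in pixels is half the picture's height over the tangent of half this angle, whatever the lens; pixels are square), "cx", "cy" (the principal point, pixels), "world_to_cam" (4x4, takes a point from world to camera coordinates). Camera axes: x right, y down, z forward; pixel columns grow to the right and rows downward; lengths in m; the calibration is good to about 2 mm. A picture is of the moment at which its call begins: read the wrist's pose just before it. camera_params takes no time and is no camera call; for the wrist camera it gives the pose at the moment of the call.
- robot.finish_job(): hands the job in; it is judged then, once.
Trained networks look in the newest picture that a camera, given by its name, has taken for a name from the list of things; names that differ only in an ending like _2 or _b are one class to them, and where a whole thing is asked for, a point or a joint stands for the part that bears it (a point fixed in the world has none). Each returns a list of dicts, best first, with "conf" (0 to 1); they miss things now and then, are a little off and sometimes report something else, mostly with a low value. They report only what shows in the picture. A call takes as long as a camera call. They do not tell look-alikes from the thing itself.
- robot.find_in(camera, query): "location" ([x, y, z] in m, in world coordinates, good to about 4 mm: the middle of the surface that is visible of it).
- robot.trace(camera, query): "region" (480x640 bool, what is visible of it).
The state is a dict: "t": time; "joints": joint angles; "qd": joint speeds; "joint_torque": joint torques, N m; "ee_pos": TCP position; "ee_rot": TCP orientation; "wrist_force": force on the tool from outside, world axes, zero at the start; "moment": the same for the moment, N m; "opening": finger opening in m; "finger_force": force on a finger pad.
Only numpy, scipy, OpenCV 4.12 (cv2) and the standard library are available. Lean on these libraries where they do the work, as an engineer would, in place of code of your own. Each camera call takes 0.05 s, during which the arm holds its last target. There are 200 camera calls.

## Working session

There is one attempt and no reset: what is moved stays moved. The work goes in short steps, Python scripts to look and compute and a tool call to move; the robot and the scene stay as the last step left them, time stands still between calls to the robot, and variables do not carry over. Pictures are saved under pics/ and viewed, at most 10 in all, crops included, and the job is handed in when it is done.

Besides the shell and the picture viewer there is one more tool, called as name(argument=value, ...) on one line, values as JSON. move_arm: Moves the arm, as the interface text tells. Its arguments: {"type":"object","properties":{"commands":{"type":"array","items":{"type":"object","properties":{"jaw":{"type":"number"},"xyz":{"type":"array","items":{"type":"number"}},"yaw":{"type":"number"}}}},"squeeze":{"type":"number"}},"required":["commands"]}

```bash
mkdir -p pics
python3 - <<'E'
from rig import robot
import cv2,numpy as np
for c in ["top","scene"]:
    im=robot.snapshot(c); cv2.imwrite(f"pics/{c}0.png",im[:,:,::-1])
    for q in ["stand","turntable","post","honey_jar","tea_tin","espresso_cup","coffee_pod","mug","sugar_jar"]:
        print(c,q,[(np.round(d["location"],3).tolist(),round(d["conf"],2)) for d in robot.find_in(c,q)][:6])
s=robot.read_state();print(s["t"],s["ee_pos"],s["ee_rot"],s["opening"])
E
```

```text
top stand [([0.366, -0.076, 0.006], 0.53)]
top turntable [([0.516, -0.088, 0.022], 0.88), ([0.467, -0.123, 0.095], 0.57)]
top post [([0.513, -0.087, 0.031], 0.71)]
top honey_jar [([0.512, -0.022, 0.11], 0.95), ([0.365, -0.079, 0.004], 0.37)]
top tea_tin [([0.465, -0.126, 0.093], 0.71)]
top espresso_cup [([0.59, -0.076, 0.052], 0.98), ([0.516, -0.086, 0.024], 0.4)]
top coffee_pod [([0.547, -0.157, 0.071], 0.89), ([0.448, -0.362, 0.045], 0.83), ([0.446, 0.148, 0.046], 0.66)]
top mug [([0.416, 0.387, 0.047], 0.66)]
top sugar_jar [([0.562, -0.401, 0.129], 0.66), ([0.513, -0.023, 0.112], 0.62)]
scene stand []
scene turntable [([0.488, -0.06, 0.032], 0.57)]
scene post [([0.49, -0.064, 0.029], 0.57)]
scene honey_jar [([0.502, -0.008, 0.097], 0.94)]
scene tea_tin [([0.459, -0.115, 0.086], 0.6)]
scene espresso_cup [([0.59, -0.085, 0.067], 0.84), ([0.364, -0.072, 0.004], 0.42)]
scene coffee_pod [([0.443, -0.35, 0.047], 0.62), ([0.539, -0.15, 0.077], 0.54), ([0.44, 0.158, 0.042], 0.54), ([0.492, -0.066, 0.03], 0.42)]
scene mug []
scene sugar_jar [([0.56, -0.381, 0.088], 0.58)]
1.0 [ 0.24962111 -0.57300281  0.21468804] [3.14146456e+00 2.66658255e-06 4.10809987e-01] 0.0950651816887761
```

View pics/top0.png

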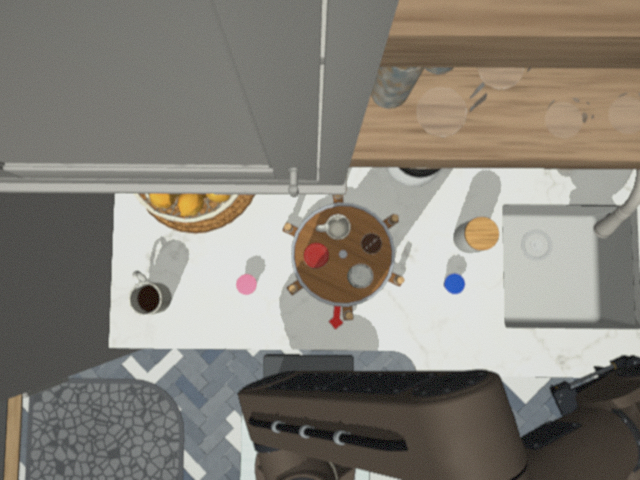

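View pics/scene0.png

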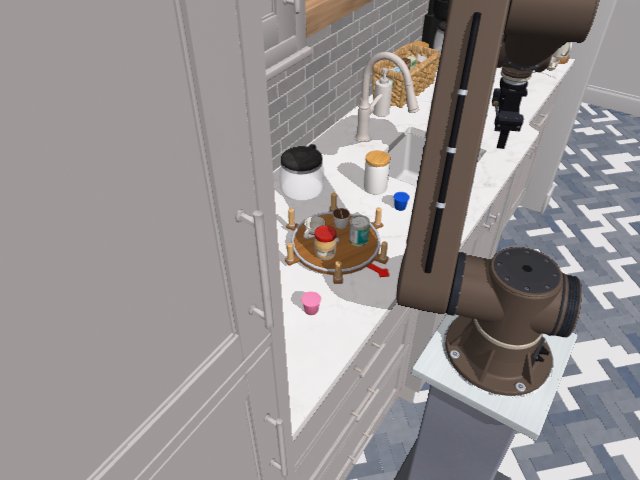

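The top view shows the honey jar at (317,256), left of the axis (343,254). The red pointer is at (336,318), so the table needs roughly 80° counterclockwise. Next I'll measure the axis and the posts.

```bash
cat > h.py <<'E'
from rig import robot
import numpy as np, cv2
def back(c,uv,z):
    p=robot.camera_params(c); f=240/np.tan(np.radians(p["vertical_fov"])/2)
    T=np.array(p["world_to_cam"]); R,t=T[:3,:3],T[:3,3]; o=-R.T@t
    d=R.T@np.array([(uv[0]-p["cx"])/f,(uv[1]-p["cy"])/f,1]); return o+d*(z-o[2])/d[2]
def proj(c,P):
    p=robot.camera_params(c); f=240/np.tan(np.radians(p["vertical_fov"])/2)
    T=np.array(p["world_to_cam"]); q=T[:3,:3]@np.array(P)+T[:3,3]
    return np.array([p["cx"]+f*q[0]/q[2],p["cy"]+f*q[1]/q[2]])
def crop(im,name,x0,y0,w,h,k): cv2.imwrite(name,cv2.resize(im[y0:y0+h,x0:x0+w],None,fx=k,fy=k,interpolation=cv2.INTER_CUBIC)[:,:,::-1])
E
python3 - <<'E'
from h import *
im=robot.snapshot("top")
C=np.array([.516,-.087])
r=robot.trace("top","turntable")[0]["region"].astype(np.uint8)
r2=cv2.morphologyEx(cv2.morphologyEx(r,cv2.MORPH_CLOSE,np.ones((9,9))),cv2.MORPH_OPEN,cv2.getStructuringElement(2,(61,61)))
cs=max(cv2.findContours(r2,0,1)[0],key=cv2.contourArea); e=cv2.fitEllipse(cs); print("ellipse",e,back("top",e[0],.034))
hsv=cv2.cvtColor(im,cv2.COLOR_RGB2HSV); m=((hsv[...,0]<6)|(hsv[...,0]>174))&(hsv[...,1]>150)&(hsv[...,2]>60)
n,l,s,c=cv2.connectedComponentsWithStats(m.astype(np.uint8))
for i in range(1,n):
    if s[i,4]>30: print(s[i],c[i],"z.006",back("top",c[i],.006),"z.113",back("top",c[i],.113))
out=im.copy()
crop(out,"pics/c1.png",270,180,150,150,4)
p=robot.camera_params("top"); T=np.array(p["world_to_cam"]);print("cam",-T[:3,:3].T@T[:3,3])
E
```

```text
Traceback (most recent call last):
ValueError: max() iterable argument is empty
```

Run:
```python
from h import *
im=robot.snapshot("top")
hsv=cv2.cvtColor(im,cv2.COLOR_RGB2HSV); m=((hsv[...,0]<6)|(hsv[...,0]>174))&(hsv[...,1]>150)&(hsv[...,2]>60)
n,l,s,c=cv2.connectedComponentsWithStats(m.astype(np.uint8))
for i in range(1,n):
    if s[i,4]>30: print(s[i],c[i],"z.006",back("top",c[i],.006),"z.113",back("top",c[i],.113))
g=cv2.cvtColor(im,cv2.COLOR_RGB2GRAY)[180:330,270:420]
print("hough",cv2.HoughCircles(cv2.resize(g,None,fx=4,fy=4,interpolation=cv2.INTER_CUBIC),cv2.HOUGH_GRADIENT,1.5,200,param1=100,param2=40,minRadius=180,maxRadius=230))
crop(im,"pics/c1.png",270,180,150,150,4)
for P in [(.516,-.087,.034),(.646,-.087,.034),(.516,-.217,.034),(.516,-.087,.084)]: print(P,proj("top",P),(proj("top",P)-[270,180])*4)
p=robot.camera_params("top"); T=np.array(p["world_to_cam"]);print("cam",-T[:3,:3].T@T[:3,3])
```

```text
[304 243  25  25 471] [315.55838641 254.71549894] z.006 [ 0.51986723 -0.020376    0.006     ] z.113 [ 0.51420941 -0.02008906  0.113     ]
[330 307  12  21 130] [335.93076923 317.63076923] z.006 [ 0.36229978 -0.07270708  0.006     ] z.113 [ 0.3684514  -0.06849801  0.113     ]
hough None
(0.516, -0.087, 0.034) [342.42345267 255.89713993] [289.69381069 303.58855972]
(0.646, -0.087, 0.034) [342.61806825 203.96675028] [290.47227298  95.86700111]
(0.516, -0.217, 0.034) [394.85905822 256.32908045] [499.43623289 305.31632181]
(0.516, -0.087, 0.084) [343.4792705  254.83777749] [293.91708201 299.35110996]
cam [ 0.44437771 -0.01654748  1.43364816]
```

View pics/c1.png

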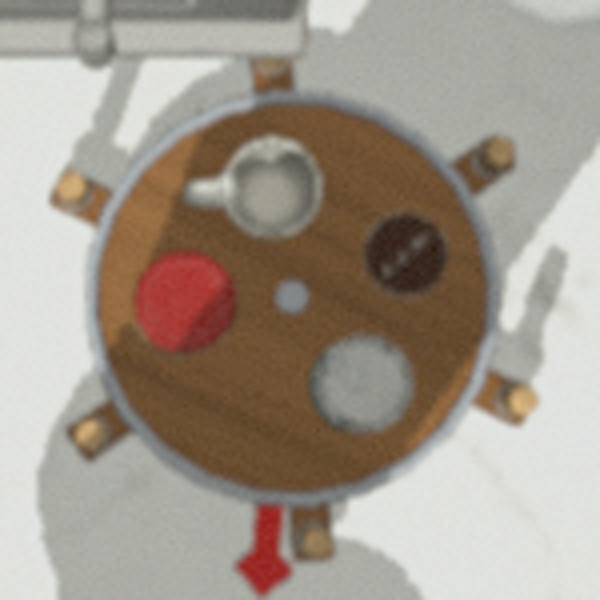

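The enlarged crop shows the rim centre at (292,298). The post tops are at (70,187), (275,70), (500,155), (522,398), (315,540) and (90,432), the lid is at (185,302), and the pointer runs from (268,505) to (263,592).

Run:
```python
from h import *
w=lambda u,z: back("top",np.array(u)/4+[270,180],z)[:2]
C1=w((292.5,298.5),.034); print("rim",C1,"hub",w((291,297),.03))
P=np.array([w(u,.084) for u in [(70,187),(275,70),(500,155),(522,398),(315,540),(90,432)]])
C2=P.mean(0);print("posts",C2)
C=(C1+C2)/2
for n,q in zip("abcdef",P): d=q-C;print(n,q.round(3),np.hypot(*d).round(3),np.degrees(np.arctan2(d[1],d[0])).round(1)%360)
for n,q in [("tip",w((263,592),.006)),("base",w((268,507),.006)),("lid",w((185,302),.113))]:
    d=q-C;print(n,q.round(3),np.hypot(*d).round(3),np.degrees(np.arctan2(d[1],d[0])).round(1))
```

```text
rim [ 0.51917484 -0.08872904] hub [ 0.52031545 -0.08799866]
posts [ 0.51805117 -0.08777759]
a [0.583 0.048] 0.15 64.8
b [ 0.654 -0.075] 0.136 5.5
c [ 0.604 -0.211] 0.149 304.9
d [ 0.458 -0.223] 0.148 245.9
e [ 0.373 -0.1  ] 0.146 184.6
f [0.436 0.034] 0.148 124.0
tip [ 0.337 -0.072] 0.183 175.0
base [ 0.389 -0.075] 0.13 174.3
lid [ 0.512 -0.022] 0.067 95.3
```

move_arm(commands=[{"jaw": 0,"xyz": [0.03,-0.028,0],"yaw": -4.5},{"jaw": 0,"xyz": [0.06,-0.056,0],"yaw": -9},{"jaw": 0,"xyz": [0.095,-0.09,0],"yaw": -13.5},{"jaw": 0,"xyz": [0.13,-0.122,0],"yaw": -18},{"jaw": 0,"xyz": [0.165,-0.155,0],"yaw": -22.5}], squeeze=5)

```text
t: 1.65
ee_pos: [0.3394, -0.3634, 0.2148]
ee_rot: [3.141, 0.0, 0.806]
wrist_force: [0.4, -0.8, -0.4]
opening: 0.0606
finger_force: 0.0
```

move_arm(commands=[{"jaw": 0,"xyz": [0.044,-0.016,0],"yaw": 0},{"jaw": 0,"xyz": [0.088,-0.033,0],"yaw": 0},{"jaw": 0,"xyz": [0.132,-0.05,0],"yaw": 0},{"jaw": 0,"xyz": [0.175,-0.066,0],"yaw": 0},{"jaw": 0,"xyz": [0.175,-0.066,0.03],"yaw": 0}])

```text
t: 2.15
ee_pos: [0.4156, -0.1901, 0.1869]
ee_rot: [3.136, -0.002, 0.808]
wrist_force: [-0.3, -0.9, -0.2]
opening: 0.0204
finger_force: 0.0
```

Run:
```python
from h import *
im=robot.snapshot("top"); crop(im,"pics/c2.png",240,160,200,200,3)
w=robot.snapshot("wrist"); cv2.imwrite("pics/w2.png",w[:,:,::-1])
s=robot.read_state();print(s["t"],s["ee_pos"],s["ee_rot"],s["opening"]); 
P=s["ee_pos"];print("tip proj",(proj("top",P)-[240,160])*3)
```

```text
2.25 [ 0.41237393 -0.19151959  0.18286312] [-3.13804631e+00  7.85688804e-04  8.06224782e-01] 0.012549951054079076
tip proj [459.43241717 419.63677677]
```

View pics/c2.png

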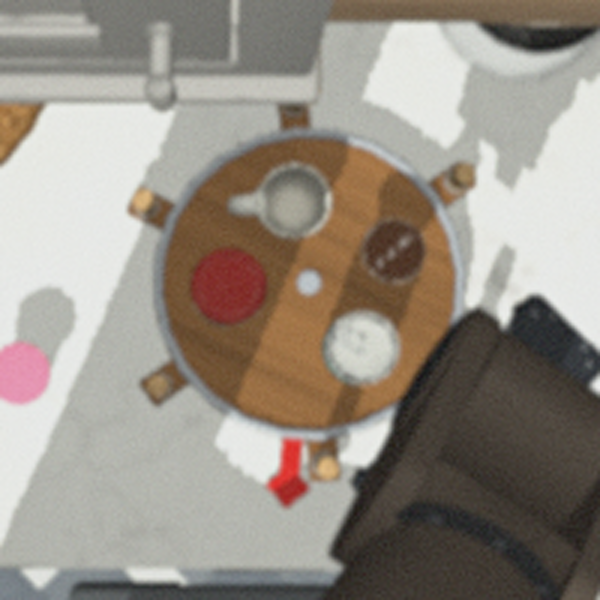

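View pics/w2.png

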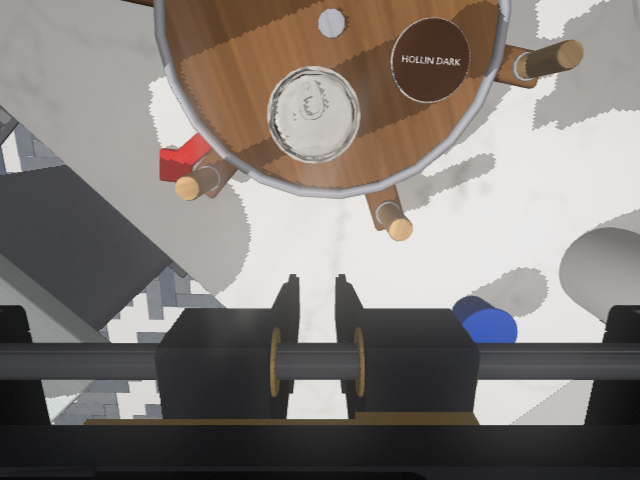

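Run:
```python
from h import *
C=np.array([.519,-.088])
for n,u,z in [("d",(400,230),.084),("e",(187,187),.084),("c",(570,54),.084),("hub",(331,23),.03)]:
    q=back("wrist",u,z)[:2]; d=q-C; print(n,q.round(3),np.hypot(*d).round(4),np.degrees(np.arctan2(d[1],d[0])).round(1)%360)
```

```text
d [ 0.459 -0.227] 0.1515 246.6
e [ 0.374 -0.104] 0.146 186.2
c [ 0.609 -0.214] 0.1544 305.5
hub [ 0.523 -0.091] 0.0048 321.6
```

move_arm(commands=[{"jaw": 0,"xyz": [0,0,0.04],"yaw": 0},{"jaw": 0,"xyz": [0,0,0.08],"yaw": 0},{"jaw": 0,"xyz": [0,0,0.11],"yaw": 0},{"jaw": 0,"xyz": [0,0,0.13],"yaw": 0},{"jaw": 0,"xyz": [0,0,0.13],"yaw": 0}])

```text
t: 2.75
ee_pos: [0.4121, -0.1938, 0.0533]
ee_rot: [-3.138, 0.001, 0.802]
wrist_force: [-0.1, 0.4, -0.6]
opening: 0.0003
finger_force: 0.0
```

move_arm(commands=[{"jaw": 0,"xyz": [0.0001,0.0052,0],"yaw": -2},{"jaw": 0,"xyz": [0.0004,0.0105,0],"yaw": -4},{"jaw": 0,"xyz": [0.0008,0.0157,0],"yaw": -6},{"jaw": 0,"xyz": [0.0015,0.0209,0],"yaw": -8},{"jaw": 0,"xyz": [0.0023,0.026,0],"yaw": -10}])

```text
t: 3.25
ee_pos: [0.4339, -0.2109, 0.0564]
ee_rot: [3.14, 0.0, 0.978]
wrist_force: [0.2, 0.4, 0.1]
opening: 0.0006
finger_force: 0.0
```

move_arm(commands=[{"jaw": 0,"xyz": [0.0001,0.0039,0],"yaw": -1.5},{"jaw": 0,"xyz": [0.0002,0.0079,0],"yaw": -3},{"jaw": 0,"xyz": [0.0005,0.0118,0],"yaw": -4.5},{"jaw": 0,"xyz": [0.0008,0.0157,0],"yaw": -6},{"jaw": 0,"xyz": [0.0013,0.0196,0],"yaw": -7.5}])

```text
t: 3.75
ee_pos: [0.4504, -0.2196, 0.0547]
ee_rot: [-3.141, 0.0, 1.111]
wrist_force: [-1.3, 0.1, -0.3]
opening: 0.0002
finger_force: 0.5
```

move_arm(commands=[{"jaw": 0,"xyz": [0.0001,0.0052,0],"yaw": -2},{"jaw": 0,"xyz": [0.0004,0.0105,0],"yaw": -4},{"jaw": 0,"xyz": [0.0008,0.0157,0],"yaw": -6},{"jaw": 0,"xyz": [0.0015,0.0209,0],"yaw": -8},{"jaw": 0,"xyz": [0.0023,0.026,0],"yaw": -10}])

```text
t: 4.25
ee_pos: [0.4747, -0.2291, 0.0545]
ee_rot: [-3.141, -0.0, 1.286]
wrist_force: [-0.9, -0.6, 0.2]
opening: 0.0007
finger_force: 0.4
```

move_arm(commands=[{"jaw": 0,"xyz": [0.0001,0.0052,0],"yaw": -2},{"jaw": 0,"xyz": [0.0004,0.0105,0],"yaw": -4},{"jaw": 0,"xyz": [0.0008,0.0157,0],"yaw": -6},{"jaw": 0,"xyz": [0.0015,0.0209,0],"yaw": -8},{"jaw": 0,"xyz": [0.0023,0.026,0],"yaw": -10}])

```text
t: 4.75
ee_pos: [0.5004, -0.2343, 0.0545]
ee_rot: [-3.141, -0.0, 1.461]
wrist_force: [-1.6, 0.0, 0.3]
opening: 0.0005
finger_force: 0.4
```

Run:
```python
from h import *
C=np.array([.52,-.089])
im=robot.snapshot("top"); cv2.imwrite("pics/t3.png",im[:,:,::-1])
for q in ["honey_jar","tea_tin","espresso_cup","coffee_pod"]:
    for d in robot.find_in("top",q)[:2]:
        e=np.array(d["location"][:2])-C; print(q,np.round(d["location"],3),round(d["conf"],2),np.hypot(*e).round(3),np.degrees(np.arctan2(e[1],e[0])).round(1)%360)
s=robot.read_state(); e=s["ee_pos"][:2]-C; print(s["t"],s["ee_pos"],s["wrist_force"],np.hypot(*e),np.degrees(np.arctan2(e[1],e[0]))%360)
```

```text
honey_jar [ 0.488 -0.03   0.113] 0.69 0.067 118.5
tea_tin [ 0.485 -0.141  0.093] 0.64 0.063 236.3
espresso_cup [ 0.577 -0.051  0.051] 0.86 0.069 33.7
espresso_cup [ 0.545 -0.093  0.022] 0.4 0.025 351.1
coffee_pod [ 0.573 -0.141  0.074] 0.65 0.074 315.7
coffee_pod [ 0.442 -0.379  0.042] 0.65 0.3 255.0
5.0 [ 0.49997315 -0.23408837  0.05454318] [0.50234607 0.87395495 0.38937132] 0.14646402469760353 262.1410041527946
```

move_arm(commands=[{"jaw": 0,"xyz": [-0.0004,0.0052,0],"yaw": -2},{"jaw": 0,"xyz": [-0.0004,0.0105,0],"yaw": -4},{"jaw": 0,"xyz": [-0.0002,0.0157,0],"yaw": -6},{"jaw": 0,"xyz": [0.0005,0.0209,0],"yaw": -8},{"jaw": 0,"xyz": [0.0013,0.026,0],"yaw": -10}])

```text
t: 5.5
ee_pos: [0.5262, -0.2359, 0.0546]
ee_rot: [-3.141, 0.0, 1.634]
wrist_force: [-0.1, -1.1, -0.9]
opening: 0.0002
finger_force: 0.4
```

move_arm(commands=[{"jaw": 0,"xyz": [-0.0004,0.0052,0],"yaw": -2},{"jaw": 0,"xyz": [-0.0004,0.0105,0],"yaw": -4},{"jaw": 0,"xyz": [-0.0002,0.0157,0],"yaw": -6},{"jaw": 0,"xyz": [0.0005,0.0195,0],"yaw": -7.5},{"jaw": 0,"xyz": [0.0008,0.0215,0],"yaw": -8.5}])

```text
t: 6.0
ee_pos: [0.548, -0.2337, 0.0547]
ee_rot: [3.141, 0.0, 1.783]
wrist_force: [-0.3, -0.6, 0.8]
opening: 0.0004
finger_force: 0.4
```

```bash
cat > look.py <<'E'
from h import *
C=np.array([.52,-.089])
im=robot.snapshot("top"); crop(im,"pics/now.png",240,160,200,200,3)
A0=dict(honey_jar=95,tea_tin=0,espresso_cup=0,coffee_pod=0)
for q in ["honey_jar","tea_tin","espresso_cup","coffee_pod"]:
    for d in robot.find_in("top",q)[:1]:
        e=np.array(d["location"][:2])-C; print(q,np.round(d["location"],3),round(d["conf"],2),np.hypot(*e).round(3),np.degrees(np.arctan2(e[1],e[0])).round(1)%360)
s=robot.read_state(); e=s["ee_pos"][:2]-C; print(s["t"],s["ee_pos"],s["ee_rot"],s["wrist_force"],np.hypot(*e),np.degrees(np.arctan2(e[1],e[0]))%360)
E
python3 look.py
```

```text
honey_jar [ 0.486 -0.05   0.113] 0.76 0.052 131.4
tea_tin [ 0.507 -0.144  0.094] 0.82 0.057 256.6
espresso_cup [ 0.563 -0.035  0.048] 0.95 0.069 51.2
coffee_pod [0.445 0.147 0.048] 0.73 0.248 107.7
6.25 [ 0.54747508 -0.23367181  0.05464351] [3.14154180e+00 4.91924277e-05 1.78048299e+00] [ 0.29135149 -1.18292077 -0.10447879] 0.14725763544629572 280.7531639720556
```

move_arm(commands=[{"jaw": 0,"xyz": [0,-0.005,0.0],"yaw": 0},{"jaw": 0,"xyz": [0,-0.008,-0.035],"yaw": 0},{"jaw": 0,"xyz": [0,-0.012,-0.065],"yaw": 0},{"jaw": 0,"xyz": [0.003,-0.028,-0.065],"yaw": 0},{"jaw": 0,"xyz": [0.0058,-0.0413,-0.065],"yaw": 8}])

```text
t: 6.75
ee_pos: [0.5052, -0.2368, 0.1206]
ee_rot: [3.14, 0.001, 1.64]
wrist_force: [0.2, -1.3, -0.4]
opening: 0.0002
finger_force: 0.0
```

Run:
```python
from h import *
C=np.array([.52,-.089])
w=robot.snapshot("wrist"); cv2.imwrite("pics/w3.png",w[:,:,::-1])
s=robot.read_state(); e=s["ee_pos"][:2]-C; print(s["t"],s["ee_pos"],s["ee_rot"],np.hypot(*e),np.degrees(np.arctan2(e[1],e[0]))%360)
```

```text
6.8 [ 0.50337085 -0.23641609  0.12007913] [-3.14101782e+00 -1.40671326e-04  1.62785552e+00] 0.14835104838903287 263.56400333482395
```

move_arm(commands=[{"jaw": 0,"xyz": [0.015,-0.021,0],"yaw": 8.5},{"jaw": 0,"xyz": [0.03,-0.042,0],"yaw": 17},{"jaw": 0,"xyz": [0.045,-0.064,0],"yaw": 25.5},{"jaw": 0,"xyz": [0.06,-0.085,0],"yaw": 34},{"jaw": 0,"xyz": [0.076,-0.106,0],"yaw": 42.5}])

```text
t: 7.3
ee_pos: [0.394, -0.1679, 0.1196]
ee_rot: [3.141, 0.0, 0.895]
wrist_force: [0.1, -0.6, -1.0]
opening: 0.0006
finger_force: 0.0
```

move_arm(commands=[{"jaw": 0,"xyz": [0,0,0],"yaw": 8},{"jaw": 0,"xyz": [0,0,0],"yaw": 16},{"jaw": 0,"xyz": [0,0,0],"yaw": 20}])

```text
t: 7.6
ee_pos: [0.3949, -0.1684, 0.1197]
ee_rot: [3.141, -0.0, 0.547]
wrist_force: [-0.6, -0.9, 0.4]
opening: 0.0006
finger_force: 0.0
```

```bash
python3 look.py
python3 - <<'E'
from h import *
w=robot.snapshot("wrist"); cv2.imwrite("pics/w4.png",w[:,:,::-1]); p=robot.camera_params("wrist"); np.save("wp.npy",p["world_to_cam"])
E
```

```text
honey_jar [ 0.469 -0.046  0.116] 0.78 0.066 139.6
tea_tin [ 0.502 -0.151  0.094] 0.81 0.064 254.2
espresso_cup [ 0.561 -0.037  0.053] 0.78 0.066 51.7
coffee_pod [0.444 0.148 0.046] 0.69 0.249 107.8
7.85 [ 0.39485445 -0.16833746  0.11959439] [3.14158753e+00 6.07932087e-05 5.53334768e-01] [ 0.07117243 -0.55583717  0.18834036] 0.1481750326549458 212.37312436215709
```

View pics/w4.png

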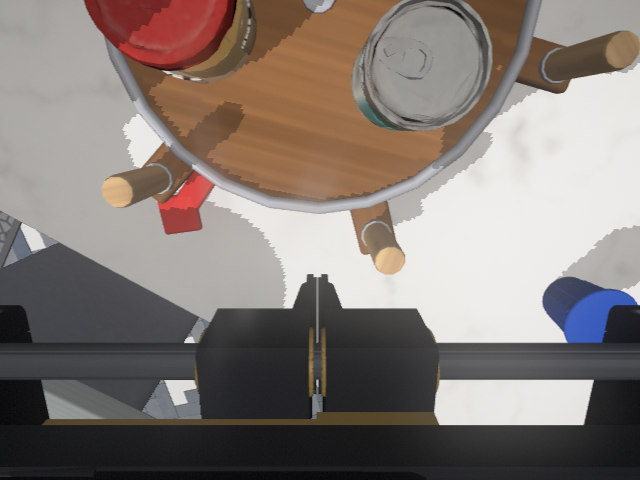

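The wrist view shows the next post at (388,260), clear to the right of the closed fingertips. The honey jar is at upper left, with the pointer at (180,210). I'll measure what turn is left and descend.

Run:
```python
from h import *
C=np.array([.52,-.089])
for n,u,z in [("e",(388,260),.084),("f",(119,191),.084),("d",(622,50),.084)]:
    q=back("wrist",u,z)[:2]; d=q-C; print(n,q.round(3),np.hypot(*d).round(4),np.degrees(np.arctan2(d[1],d[0])).round(1)%360)
im=robot.snapshot("top");hsv=cv2.cvtColor(im,cv2.COLOR_RGB2HSV); m=((hsv[...,0]<6)|(hsv[...,0]>174))&(hsv[...,1]>150)&(hsv[...,2]>60)
n,l,s,c=cv2.connectedComponentsWithStats(m.astype(np.uint8))
for i in range(1,n):
    if s[i,4]>30: 
        q=back("top",c[i],.113)[:2];d=q-C;print(s[i],q,np.hypot(*d).round(4),np.degrees(np.arctan2(d[1],d[0])).round(1))
```

```text
e [ 0.421 -0.198] 0.1475 227.8
f [ 0.379 -0.057] 0.1449 167.4
d [ 0.566 -0.233] 0.1511 287.8
[313 261  25  25 471] [ 0.47123211 -0.04286381] 0.0671 136.6
[330 307  12  21 137] [ 0.36795665 -0.06874563] 0.1534 172.4
```

move_arm(commands=[{"jaw": 0,"xyz": [0,0,0.025],"yaw": 0},{"jaw": 0,"xyz": [0,0,0.05],"yaw": 0},{"jaw": 0,"xyz": [0,0,0.065],"yaw": 0},{"jaw": 0,"xyz": [0,0,0.065],"yaw": 0}])

```text
t: 8.35
ee_pos: [0.3941, -0.1679, 0.0532]
ee_rot: [-3.139, 0.002, 0.551]
wrist_force: [0.4, -1.0, -0.9]
opening: 0.0008
finger_force: 0.0
```

move_arm(commands=[{"jaw": 0,"xyz": [0,0.0045,0],"yaw": -1.7},{"jaw": 0,"xyz": [0,0.009,0],"yaw": -3.4},{"jaw": 0,"xyz": [0.0004,0.0135,0],"yaw": -5.1},{"jaw": 0,"xyz": [0.0008,0.018,0],"yaw": -6.8},{"jaw": 0,"xyz": [0.001,0.022,0],"yaw": -8.5}])

```text
t: 8.85
ee_pos: [0.4077, -0.1869, 0.0555]
ee_rot: [3.14, -0.0, 0.701]
wrist_force: [0.9, -0.6, -0.3]
opening: 0.0004
finger_force: 0.0
```

move_arm(commands=[{"jaw": 0,"xyz": [0,0.0045,0],"yaw": -1.8},{"jaw": 0,"xyz": [0,0.0095,0],"yaw": -3.7},{"jaw": 0,"xyz": [0.0003,0.015,0],"yaw": -5.8},{"jaw": 0,"xyz": [0.001,0.0205,0],"yaw": -7.9},{"jaw": 0,"xyz": [0.0018,0.026,0],"yaw": -10}])

```text
t: 9.35
ee_pos: [0.4256, -0.2054, 0.0555]
ee_rot: [3.141, -0.0, 0.876]
wrist_force: [-1.0, 0.8, 0.5]
opening: -0.0
finger_force: 0.4
```

move_arm(commands=[{"jaw": 0,"xyz": [0,0.0052,0],"yaw": -2},{"jaw": 0,"xyz": [0.0001,0.0105,0],"yaw": -4},{"jaw": 0,"xyz": [0.0005,0.0157,0],"yaw": -6},{"jaw": 0,"xyz": [0.0011,0.0209,0],"yaw": -8},{"jaw": 0,"xyz": [0.0018,0.026,0],"yaw": -10}])

```text
t: 9.85
ee_pos: [0.4466, -0.2207, 0.0555]
ee_rot: [3.141, -0.0, 1.05]
wrist_force: [-0.5, 1.3, -0.3]
opening: 0.0002
finger_force: 0.5
```

move_arm(commands=[{"jaw": 0,"xyz": [0,0.0052,0],"yaw": -2},{"jaw": 0,"xyz": [0.0001,0.0105,0],"yaw": -4},{"jaw": 0,"xyz": [0.0005,0.0157,0],"yaw": -6},{"jaw": 0,"xyz": [0.0011,0.02,0],"yaw": -7.7},{"jaw": 0,"xyz": [0.0015,0.0225,0],"yaw": -8.7}])

```text
t: 10.35
ee_pos: [0.467, -0.2307, 0.0553]
ee_rot: [3.141, 0.0, 1.201]
wrist_force: [-1.3, 0.6, 1.3]
opening: 0.0006
finger_force: 0.5
```

```bash
cat > red.py <<'E'
from h import *
C=np.array([.52,-.089])
im=robot.snapshot("top");hsv=cv2.cvtColor(im,cv2.COLOR_RGB2HSV); m=((hsv[...,0]<6)|(hsv[...,0]>174))&(hsv[...,1]>150)&(hsv[...,2]>60)
n,l,s,c=cv2.connectedComponentsWithStats(m.astype(np.uint8))
for i in range(1,n):
    if s[i,4]>30:
        q=back("top",c[i],.113)[:2];d=q-C;print(s[i],q,np.hypot(*d).round(4),np.degrees(np.arctan2(d[1],d[0])).round(1))
E
python3 red.py; python3 look.py
```

```text
[326 268  24  25 476] [ 0.45599241 -0.07192837] 0.0662 165.1
honey_jar [ 0.456 -0.072  0.115] 0.62 0.067 165.0
tea_tin [ 0.538 -0.151  0.096] 0.9 0.064 285.9
espresso_cup [ 0.531 -0.027  0.05 ] 0.56 0.063 80.3
coffee_pod [ 0.597 -0.088  0.072] 0.85 0.077 0.6
10.65 [ 0.46653657 -0.23048893  0.05468221] [3.14156196e+00 6.50014651e-05 1.19930281e+00] [ 0.12344634  0.82687798 -0.05179331] 0.15125295556596863 249.3002757514265
```

move_arm(commands=[{"jaw": 0,"xyz": [0.0002,0.0045,0],"yaw": -1.7},{"jaw": 0,"xyz": [0.0006,0.01,0],"yaw": -3.8},{"jaw": 0,"xyz": [0.001,0.0155,0],"yaw": -5.9},{"jaw": 0,"xyz": [0.0018,0.021,0],"yaw": -8},{"jaw": 0,"xyz": [0.0022,0.0242,0],"yaw": -9.2}])

```text
t: 11.15
ee_pos: [0.4904, -0.2374, 0.0546]
ee_rot: [3.142, 0.0, 1.363]
wrist_force: [-1.6, 0.1, 0.7]
opening: 0.0006
finger_force: 0.4
```

```bash
python3 red.py; python3 look.py
```

```text
[330 268  25  26 488] [ 0.45429382 -0.08248104] 0.066 174.3
honey_jar [ 0.455 -0.085  0.115] 0.85 0.065 176.8
tea_tin [ 0.547 -0.145  0.094] 0.88 0.062 295.8
espresso_cup [ 0.519 -0.025  0.05 ] 0.74 0.064 90.7
coffee_pod [0.447 0.146 0.045] 0.82 0.247 107.3
11.45 [ 0.48987026 -0.23719901  0.05463901] [-3.14156643e+00  5.69602895e-05  1.35993514e+00] [-0.12097979 -0.51210253 -0.80576939] 0.15123077271236854 258.5080534099484
```

View pics/now.png

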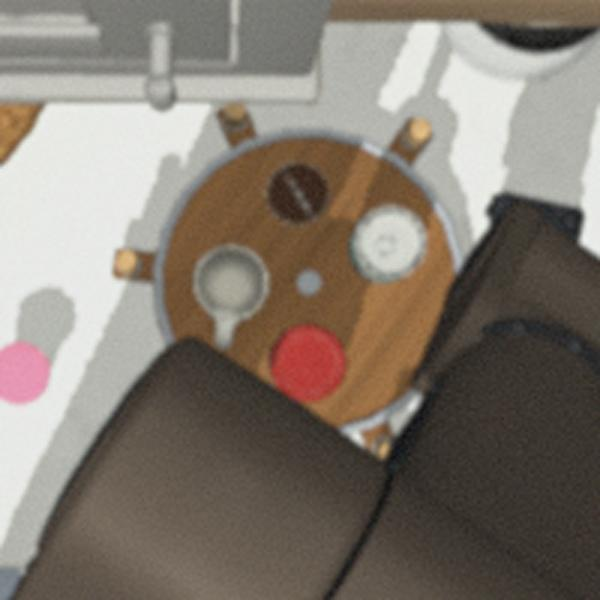

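The lid is at crop (308,362), straight in front of the hub, and all four things are standing. I'll back off, lift away and check without the arm in the way.

move_arm(commands=[{"jaw": 0,"xyz": [-0.001,-0.01,0],"yaw": 0},{"jaw": 0,"xyz": [-0.008,-0.025,0],"yaw": 0},{"jaw": 0,"xyz": [-0.01,-0.025,-0.04],"yaw": 0},{"jaw": 0,"xyz": [-0.01,-0.025,-0.085],"yaw": 0},{"jaw": 0,"xyz": [-0.03,-0.025,-0.13],"yaw": 0}])

```text
t: 11.95
ee_pos: [0.4582, -0.2599, 0.1859]
ee_rot: [-3.14, -0.001, 1.361]
wrist_force: [0.3, -0.5, -0.7]
opening: 0.0004
finger_force: 0.0
```

move_arm(commands=[{"jaw": 0,"xyz": [-0.04,-0.02,0],"yaw": 0},{"jaw": 0,"xyz": [-0.08,-0.04,0],"yaw": 0},{"jaw": 0,"xyz": [-0.12,-0.06,0],"yaw": 0},{"jaw": 0,"xyz": [-0.16,-0.08,0],"yaw": 0},{"jaw": 0,"xyz": [-0.2,-0.09,0],"yaw": 0}])

```text
t: 12.45
ee_pos: [0.327, -0.4387, 0.1847]
ee_rot: [-3.141, -0.0, 1.359]
wrist_force: [0.9, 0.1, -0.3]
opening: 0.0004
finger_force: 0.0
```

move_arm(commands=[{"jaw": 0,"xyz": [-0.03,0,0],"yaw": 0},{"jaw": 0,"xyz": [-0.06,0,0],"yaw": 0},{"jaw": 0,"xyz": [-0.07,0,0],"yaw": 0},{"jaw": 0,"xyz": [-0.07,0,0],"yaw": 0}])

```text
t: 12.85
ee_pos: [0.314, -0.5068, 0.1842]
ee_rot: [-3.141, -0.001, 1.359]
wrist_force: [0.6, 0.3, -0.7]
opening: 0.0008
finger_force: 0.0
```

```bash
python3 red.py; python3 look.py; python3 -c "
from h import *
print([np.round(d['location'],3) for q in ('mug','sugar_jar') for d in robot.find_in('top',q)[:1]])"
```

```text
[330 269  25  24 459] [ 0.45449703 -0.08256591] 0.0658 174.4
[330 307  12  21 132] [ 0.36847389 -0.06855307] 0.1529 172.3
honey_jar [ 0.455 -0.086  0.114] 0.79 0.065 177.1
tea_tin [ 0.546 -0.149  0.091] 0.95 0.066 293.6
espresso_cup [ 0.522 -0.024  0.05 ] 0.83 0.065 87.8
coffee_pod [ 0.449 -0.36   0.043] 0.89 0.28 255.4
13.15 [ 0.31527675 -0.50563536  0.18488675] [3.14150499e+00 4.99195360e-05 1.36134984e+00] [-0.67975533  0.66626603 -1.35306958] 0.46421615207431655 243.83175711260978
[array([0.414, 0.387, 0.048]), array([ 0.562, -0.402,  0.126])]
```

View pics/now.png

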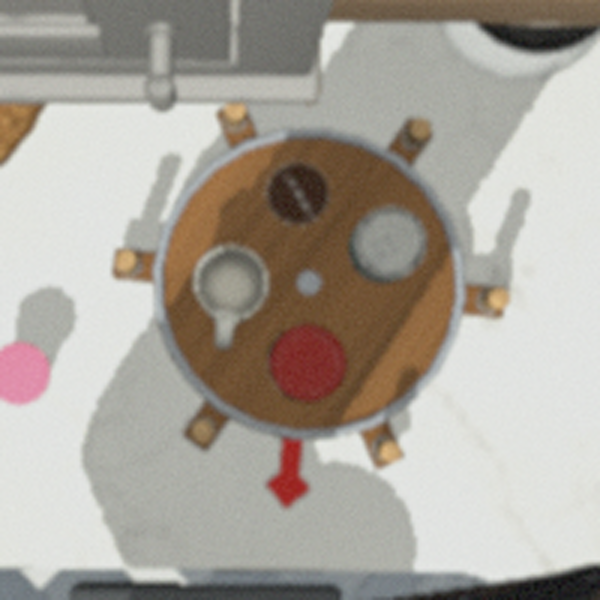

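```bash
python3 -c "
from rig import robot
print(robot.finish_job())"
```

```text
the job is handed in; nothing more can be done
None
```

I handed the job in at about 13 s: the honey jar stands at the front, by my measurement within about 1 mm of the red pointer's line, with all four things upright on the turntable and the mug and sugar jar where they were (the hand-in returned no verdict).

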